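# Lock the bench pin with the screwdriver

### The arm

A 7-joint arm with a two-finger parallel gripper is mounted at the origin on the work surface. World frame = base frame: x ahead of the robot, y to its left, z up, the work surface at z = 0. Lengths are in m, angles in degrees, forces in N, time in s.
With the tool pointing down it reaches from about 0.35 to 0.9 m from the base axis. Payload 8.1 kg.
Tool frame: the origin (TCP) lies at the very end of the fingers, on their centre line; the grasp point (between the pads) lies 19 mm behind it (tcp_to_grasp is the z of the grasp point in the tool frame, in m); z points along the fingers, y is the line along which they close (so a half turn about z gives the same grasp; the last joint's range is limited). The gripper opens to 85 mm and grips with 20 to 120 N. Pads are 22 mm wide; open, the fingers measure 114 mm over their backs; the gripper's body (76 mm by 85 mm) begins 54 mm behind the grasp point. The pads swing forward as they close: fully open they stand 13 mm farther back than shut.
Start: joints at [-76.009, 24.895, 1.432, 90.138, -0.665, 64.973, -4.303], TCP at [0.212, 0.588, 0.231] pointing down, gripper open.
Joint ranges: [-149.89, 149.89], [-25.12, 119.58], [-72.63, 75.52], [4.76, 147.25], [-75.54, 255.54], [6.69, 114.76], [-157.13, 157.13]. Speed limits (degrees/s): [127.2, 127.2, 172.46, 172.46, 180, 180, 180].

### API

Orientations are given as [roll, pitch, yaw] about the fixed x, y, z axes, in that order (R = Rz(yaw) Ry(pitch) Rx(roll)).
In Python, from plant import * gives the robot as it stands.
- The arm moves only by the shell command python3 -m crank 'ROWS' [FORCE]. ROWS is a JSON object of lists of equal length, an entry for each row: "dr": the turn, a rotation vector about the tool's x, y, z in rad, a list of three; "xyz": the shift along the tool's x, y, z in m, a list of three; "claw": the finger opening in m, from 0 to 0.0854. In form: {"dr": [[rx, ry, rz], ...], "xyz": [[dx, dy, dz], ...], "claw": [claw, ...]}. A call has 1 to 12 rows; each row is the pose to reach, as a shift and turn from the pose commanded when the call began, along the tool's axes at that moment; what a row does not reach only later rows make up. A row lasts 1/12 s, in which the tool goes at most 41.7 mm and 7.16 degrees, less where a joint would pass 70% of its speed; a pose out of reach is approached as far as the arm can. A call with a gripper value outside its range is refused whole. The fingers move at their own pace and stop on an object; FORCE is the grip in N (left out, the last holds). Time passes only in rows, so rows that repeat a pose let the fingers close. It gives the time, the measured TCP pose, the force, the opening and the grip force at its end, in the units of the state.
- get_obs(): the state, without advancing time (a new reading comes with each control period).
- camera(name): name is "scene" or "top" or "wrist"; returns a dict with "pixels" (400x640x3 uint8, red, green, blue), "depth" (400x640 float32, m along the optical axis (not along the pixel's ray), 0 where there is no reading), "fov_y" (degrees; the focal length in pixels is half the picture's height over the tangent of half this angle, whatever the lens; pixels are square), "cx", "cy" (the principal point, pixels), "dist_coeffs" ([k1, k2, p1, p2, k3] as OpenCV has them; the pictures are not rectified), "xyz" and "attitude" of the camera in the world. Camera axes: x right, y down, z forward; pixel columns grow to the right and rows downward; lengths in m; the calibration is good to about 2 mm. A picture is of the moment at which its call begins.
- job_done(): hands the job in; it is judged then, once.
Trained networks look in a picture, given as the dict that the camera call returned (one of the last four; its "shot" number tells which), for a name from the list of things; names that differ only in an ending like _2 or _b are one class to them, and where a whole thing is asked for, a point or a joint stands for the part that bears it (a point fixed in the world has none). Each returns a list of dicts, best first, with "score" (0 to 1); they miss things now and then, are a little off and sometimes report something else, mostly with a low value. They report only what shows in the picture. A call takes as long as a camera call. They do not tell look-alikes from the thing itself.
- boxes_of(picture, name): "xy" ([column, row] as shares, 0 to 1, of the picture: columns of its width, rows of its height, amid what is visible of it).
- trace(picture, name): "region" (400x640 bool, what is visible of it) and "xy" ([column, row] as shares, 0 to 1, of the picture: columns of its width, rows of its height, amid what is visible of it).
- pinpoint(picture, name): "xy" ([column, row] as shares, 0 to 1, of the picture: columns of its width, rows of its height: a listed point, or the origin of a listed thing).
The state is a dict: "t": time; "q": joint angles; "qd": joint speeds; "joint_torque": joint torques, N m; "ee_pos": TCP position; "orientation": TCP orientation; "contact_force": force on the tool from outside, world axes, zero at the start; "torque": the same for the moment, N m; "finger_gap": opening from 0.0 (shut) to 1.0 (fully open); "finger_force": force on a finger pad.
Only numpy, scipy, OpenCV 4.12 (cv2) and the standard library are available. Lean on these libraries where they do the work, as an engineer would, in place of code of your own. Each camera call takes 0.05 s, during which the arm holds its last target. There are 200 camera calls.

### The job

Lock the bench pin in its mount: take the screwdriver out of its wooden stand, seat its blade in the slot of the spring-loaded lock screw, and while keeping the screw pushed down turn it clockwise until its lug has passed right under the bridge, then let it spring back up. Work gently, never loading the mount with more than 15 N, touch the mount and its screw with the screwdriver only, and leave the hammer, the jar and the steel block where they are. Finally put the screwdriver back upright and fully down in its stand and let go of it.

Things in the scene. Friction and masses are not known exactly. Their poses are not given: they have to be found in the camera images.
- mount: grey steel bench-pin mount fixed to the bench: flange 86 x 120 x 10 mm, body 80 x 76 mm, top face 50 mm above the bench. Origin: centre of its underside, straight below the lock screw's bore; z up. A V-notched wooden bench pin, its top at 42 mm, sticks out on the -x side, to 120 mm from the origin
- bore (a point): centre of the lock screw's bore at the mount's top face, axes as the mount. The screw's 28 mm steel head stands 18 mm above the top face. The screw sits with play in its bore, held by friction (6 N): its axis may lie up to 3.6 mm from this point along x and up to 3.6 mm along y, which no reading tells. A rim of 21 mm bore surrounds the slot, its top 18 mm above this point
- lock_screw (a joint): turn of the lock screw, rad: 0 unlocked, as found; grows clockwise seen from above; stop at 1.65. At 0 the slot runs along the mount's x; it turns with the screw. Slot: closed recess 11.6 mm long, 3.8 mm wide, 7 mm deep, its mouth 15 mm above the mount's top face when the screw is up; the blade fits either way round and has about 0.25 rad of play before the screw follows. Friction torque 0.03 N m
- plunger (a joint): how far the lock screw is pushed down, in m, 0 = up, hard stop at 0.007. Its spring pushes up with 2.5 N when up and 0.5 N more for each mm (6 N at the stop). Pushed down more than 4 mm (5 to 6 mm is right) the screw's lug goes under the bridge
- bridge (a point): middle of the underside of a steel bridge on the mount's top face: an arc 14 mm high, underside 8 mm above the top face. A lug 5 mm wide sticks 11 mm out of the screw's head (to +x at 0). With the screw up the bridge stops it after at most 0.4 rad; pushed down it passes under and is past it for certain at 1.38 rad (aim for 1.4 to 1.55), where the spring lifts it and it cannot turn back
- driver_grip (a point): centre of the wooden handle of the screwdriver (132 mm long, 0.12 kg, upright in its stand at the start), 95 mm above the blade's tip; z points from tip to handle. Handle 74 mm long, 30 mm wide along x, with two flats 22 mm apart facing +y and -y: grasp across these
- driver_tip (a point): centre of the end of the screwdriver's blade, axes as driver_grip. Blade 10 mm wide along x, 2.4 mm thick along y (wide sides parallel to the handle's flats), 12 mm long; shank diameter 8 mm; brass collar of 24 mm diameter, its underside 52 mm above the tip, rests on the stand
- stand_hole0 (a point): centre of the mouth of the round hole (diameter 17 mm, chamfered, straight through) in the top of the screwdriver's stand, a fixed wooden block 80 x 80 x 60 mm; the mouth is 60 mm above the bench. With the screwdriver fully down its tip is 52 mm below this point
- block: loose steel bench block 80 x 80 x 18 mm lying on the bench, origin at the centre of its underside
- jar: loose clear jar, 60 mm diameter, 75 mm high, origin at the centre of its underside
- hammer: loose hammer lying on the bench, head towards its +x, origin under its middle
Mind the look-alikes: they are no part of the job. What is meant by the mount is not blue, and is the smaller of those in its own colour.

How it is judged:
By the outcome, as a careful person would: the job done as asked, in the order asked, and still so for the second after the job is handed in, with the robot touching nothing.
It also fails if it takes over 72 s, if anything falls off the work surface, if the arm or the gripper's body presses on something with over 40 N, if the wrist force passes 120 N, or if a joint passes its speed limit or range.

## Working session

There is one attempt and no reset: what is moved stays moved. The work goes in short steps, Python scripts to look and compute and a shell command to move; the robot and the scene stay as the last step left them, time stands still between calls to the robot, and variables do not carry over. Pictures are saved under pics/ and viewed, at most 13 in all, crops included, and the job is handed in when it is done.

```bash
mkdir -p pics; ls; cat > h.py <<'E'
from plant import *
import numpy as np, cv2
from scipy.spatial.transform import Rotation as R
def K(c):
    f=200/np.tan(np.radians(c["fov_y"])/2); return np.array([[f,0,c["cx"]],[0,f,c["cy"]],[0,0,1.]])
def rot(a): return R.from_euler('xyz',a,degrees=True).as_matrix()
def camR(c):
    a=np.array(c["attitude"]); return a if a.shape==(3,3) else rot(a)
def ray(c,uv):
    p=cv2.undistortPoints(np.array(uv,float).reshape(-1,1,2),K(c),np.array(c["dist_coeffs"],float)).reshape(-1,2)
    return np.c_[p,np.ones(len(p))]@camR(c).T
def atz(c,uv,z):
    d=ray(c,uv); o=np.array(c["xyz"]); return o+d*((z-o[2])/d[:,2])[:,None]
def atdepth(c,uv):
    uv=np.array(uv,float).reshape(-1,2); d=c["depth"][uv[:,1].astype(int),uv[:,0].astype(int)]
    return np.array(c["xyz"])+ray(c,uv)*d[:,None]
def px(x): return np.array(x["xy"])*[640,400]
def proj(c,P):
    Rm=camR(c); X=(np.array(P,float).reshape(-1,3)-c["xyz"])@Rm
    return cv2.projectPoints(X,np.zeros(3),np.zeros(3),K(c),np.array(c["dist_coeffs"],float))[0].reshape(-1,2)
E
python3 - <<'E'
from h import *
np.set_printoptions(precision=4,suppress=True)
o=get_obs(); print(o)
for n in ["scene","top"]:
    c=camera(n); cv2.imwrite(f"pics/{n}0.png",c["pixels"][...,::-1]); print(n,c["xyz"],c["attitude"],c["fov_y"],c["dist_coeffs"])
    for t in ["mount","bore","bridge","driver_grip","driver_tip","stand_hole0","block","jar","hammer"]:
        for r in pinpoint(c,t): print(t,round(r["score"],2),px(r),atdepth(c,px(r))[0])
E
```

```text
pics
{'t': 0.0, 'q': array([-76.0092,  24.936 ,   1.4308,  90.1901,  -0.6637,  64.9732,
        -4.303 ]), 'qd': array([-0.0588,  0.0347,  0.0503, -0.0289, -0.0736, -0.0259, -0.0669]), 'joint_torque': array([  0.0005, -67.0484,   1.0258, -31.6206,   0.0157,   0.0125,
        -0.    ]), 'ee_pos': array([0.2123, 0.5873, 0.2305]), 'orientation': array([-179.9095,    0.0091,  160.127 ]), 'contact_force': array([-0.4909,  0.9207, -0.4723]), 'torque': array([ 0.0451, -0.    ,  0.0088]), 'finger_force': 0.0, 'finger_gap': 1.002610123626091}
scene [1.7983 0.1339 0.9383] [-124.6783   -1.2355   98.6839] 42.572161096437156 [-0.0618  0.      0.      0.      0.    ]
mount 0.88 [331.584 207.92 ] [0.489  0.0213 0.0278]
mount 0.65 [242.688 221.48 ] [ 0.6127 -0.2301  0.0316]
mount 0.56 [262.272 182.68 ] [ 0.3919 -0.2218  0.0326]
bore 0.94 [332.8 193.6] [0.4635 0.0204 0.0645]
bore 0.61 [264.512 162.4  ] [ 0.3505 -0.2221  0.0865]
bore 0.55 [240.   205.68] [ 0.5732 -0.2473  0.0596]
bore 0.39 [244.48 222.92] [ 0.616  -0.2239  0.0295]
bridge 0.92 [236.032 211.4  ] [ 0.6106 -0.249   0.0644]
bridge 0.73 [32
[... 606 characters left out ...]
 [302.912 242.32 ] [0.4437 0.0089 0.0645]
bore 0.92 [385.408 195.52 ] [ 0.5845 -0.2369  0.0628]
bore 0.92 [384.896 282.2  ] [ 0.3276 -0.2252  0.0835]
bore 0.81 [300.928 242.32 ] [0.4437 0.0146 0.0645]
bridge 0.9 [310.528 235.2  ] [ 0.4648 -0.0134  0.0634]
bridge 0.82 [392.128 189.52 ] [ 0.6044 -0.2588  0.0558]
bridge 0.56 [392.128 269.6  ] [ 0.3631 -0.2465  0.0863]
driver_grip 0.61 [251.072 196.08 ] [0.566  0.1547 0.1371]
driver_tip 0.31 [457.6 218.2] [ 0.5223 -0.4611  0.0259]
stand_hole0 0.93 [253.824 201.   ] [0.5544 0.148  0.1242]
block 0.64 [308.288 141.   ] [ 0.7669 -0.0065  0.0208]
jar 0.88 [167.488 174.6  ] [0.647  0.4132 0.0598]
hammer 0.87 [457.472 219.48 ] [ 0.5196 -0.4628  0.0184]
```

View pics/top0.png

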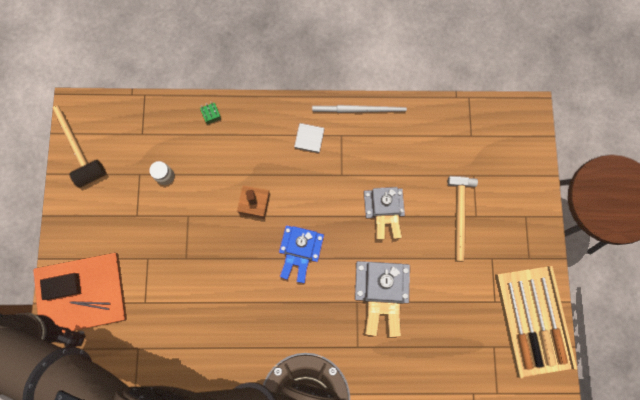

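View pics/scene0.png

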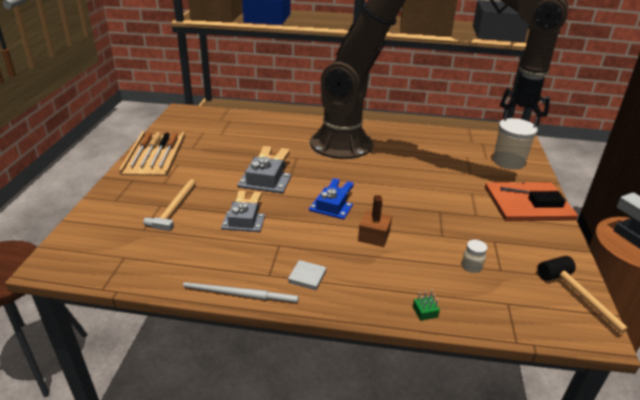

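Look-alikes for the mount in the top picture are blue (300,243), large grey (384,282) and small grey (385,200). The small grey one fits, since it isn't blue and is the smaller of the greys. The driver is upright in the brown stand at (253,200). The hammers are at (460,215) and (85,165), the jar at (160,172) and the block at (309,138).

```bash
python3 - <<'E'
from h import *
np.set_printoptions(precision=4,suppress=True)
o=get_obs(); w=camera("wrist"); Rt=rot(o["orientation"])
print("wrist cam in tool",(np.array(w["xyz"])-o["ee_pos"])@Rt, "\n",Rt.T@camR(w),w["fov_y"])
c=camera("top")
p=c["pixels"]
a=cv2.resize(p[150:350,340:440],None,fx=3,fy=3,interpolation=3);b=cv2.resize(p[170:237,220:287],(400,400),interpolation=3)
im=np.zeros((600,800,3),np.uint8); im[:600,:300]=a; im[:400,350:750]=b
cv2.imwrite("pics/crop.png",im[...,::-1])
for r in trace(c,"mount")[:3]:
    v,u=np.nonzero(r["region"]); P=atdepth(c,np.c_[u,v]); f=P[(P[:,2]<.025)&(P[:,2]>0.003)]; g=P[(P[:,2]>.042)&(P[:,2]<.056)]
    print(px(r),len(P)); 
    for k in (f,g): print(len(k), cv2.minAreaRect(k[:,:2].astype(np.float32)*1000))
E
```

```text
wrist cam in tool [ 0.0699  0.001  -0.1425] 
 [[-0.0003 -0.9603 -0.279 ]
 [ 1.     -0.0006  0.0007]
 [-0.0008 -0.279   0.9603]] 58.31022759597297
[384.832 206.6  ] 1595
320 ((551.8297119140625, -242.50152587890625), (146.84007263183594, 119.92223358154297), 4.03422212600708)
737 ((535.0804443359375, -243.18226623535156), (156.00689697265625, 82.31238555908203), 3.1346306800842285)
[301.376 247.8  ] 1524
337 ((448.6171875, 12.480094909667969), (118.75658416748047, 92.48323059082031), 75.83077239990234)
798 ((412.2744140625, 21.193695068359375), (81.97649383544922, 152.32154846191406), 76.52767944335938)
[385.216 287.32 ] 2957
616 ((296.86834716796875, -227.47769165039062), (161.6239471435547, 184.3290252685547), 86.38558959960938)
502 ((280.1415100097656, -228.04571533203125), (105.48976135253906, 204.1806640625), 86.71268463134766)
```

View pics/crop.png

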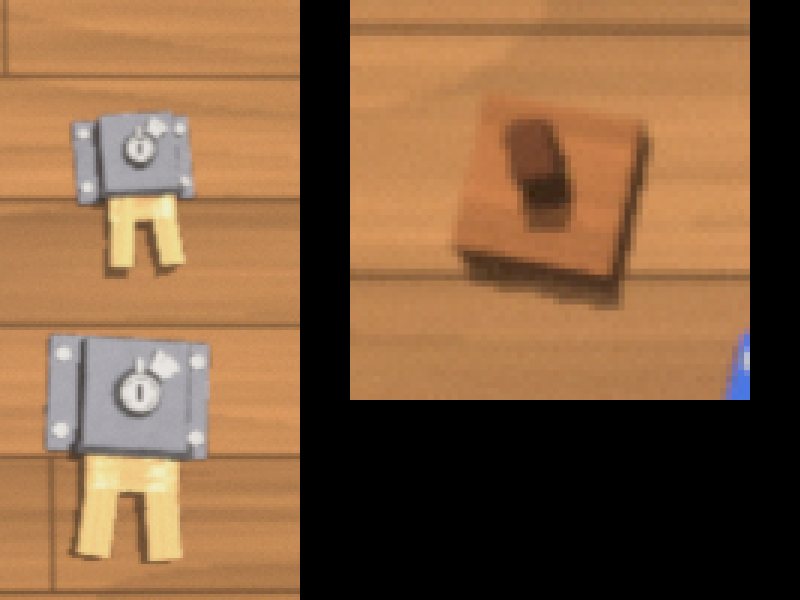

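The close crop confirms the small grey mount, with its slot roughly along world x. Next I move over the driver.

```bash
python3 -m crank '{"dr":[[0,0,-0.1],[0,0,-0.17],[0,0,-0.17],[0,0,-0.17],[0,0,-0.17],[0,0,-0.17],[0,0,-0.17],[0,0,-0.17],[0,0,-0.17],[0,0,-0.17],[0,0,-0.17],[0,0,-0.17]],"xyz":[[-0.02,-0.01,0],[-0.05,-0.03,0],[-0.085,-0.052,0],[-0.12,-0.074,0],[-0.155,-0.095,0],[-0.19,-0.117,0],[-0.225,-0.138,0],[-0.26,-0.16,0],[-0.295,-0.182,0],[-0.33,-0.203,0],[-0.365,-0.225,0],[-0.4,-0.246,0]],"claw":[0.085,0.085,0.085,0.085,0.085,0.085,0.085,0.085,0.085,0.085,0.085,0.085]}'
cat > look.py <<'E'
import sys
from h import *
np.set_printoptions(precision=4,suppress=True)
o=get_obs(); w=camera("wrist"); print(o["t"],o["ee_pos"],o["orientation"],o["q"])
print(np.array(w["xyz"])-o["ee_pos"])
if sys.argv[1]!="-": cv2.imwrite(f"pics/{sys.argv[1]}.png",w["pixels"][...,::-1])
for t in sys.argv[2:]:
    for r in pinpoint(w,t): print(t,round(r["score"],2),px(r),atdepth(w,px(r))[0])
E
python3 look.py w1 driver_grip stand_hole0
```

```text
t: 2.15
ee_pos: [0.506, 0.2186, 0.2316]
orientation: [180.0, 0.0, 169.9]
contact_force: [0.3, 1.2, -0.3]
finger_gap: 0.995
finger_force: 0.0
2.15 [0.506  0.2186 0.2316] [179.974    0.0246 169.8676] [-35.6541  17.914    8.7926 101.1095  -3.0829  61.1734  54.0719]
[-0.0685  0.013   0.1425]
driver_grip 0.92 [255.424 270.68 ] [0.5573 0.1635 0.1284]
stand_hole0 0.67 [266.496 250.8  ] [0.5597 0.1662 0.0884]
```

View picture.

View pics/w1.png

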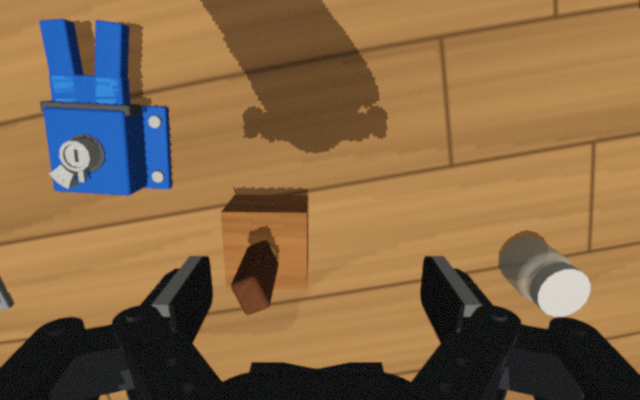

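```bash
python3 - <<'E'
from h import *
np.set_printoptions(precision=4,suppress=True)
w=camera("wrist")
v,u=np.nonzero(w["depth"]>0); P=atdepth(w,np.c_[u,v])
near=np.hypot(P[:,0]-.56,P[:,1]-.155)<.07
for lo,hi in ((.134,.15),(.054,.064)):
    k=P[near&(P[:,2]>lo)&(P[:,2]<hi)]; print(len(k),k.mean(0),cv2.minAreaRect(k[:,:2].astype(np.float32)*1000))
E
```

```text
1066 [0.5704 0.1583 0.1389] ((571.6813354492188, 157.7808380126953), (29.84367561340332, 21.527759552001953), 11.967402458190918)
4878 [0.5643 0.1623 0.0596] ((572.2715454101562, 157.65957641601562), (80.3262939453125, 81.29666900634766), 79.11759948730469)
```

The handle top is at about (253,293) px and the stand's top face centres near (266,245). I check the handle's yaw with a second fit and an enlarged crop.

```bash
python3 - <<'E'
from h import *
np.set_printoptions(precision=4,suppress=True)
w=camera("wrist")
v,u=np.nonzero(w["depth"]>0); P=atdepth(w,np.c_[u,v])
near=(np.hypot(P[:,0]-.56,P[:,1]-.155)<.07)&(P[:,2]>.136)
k=P[near]; m=k.mean(0); e,V=np.linalg.eigh(np.cov((k-m)[:,:2].T)); print(np.sqrt(e*12)*1000,V, np.degrees(np.arctan2(V[1,1],V[0,1])))
for a in range(-30,40,6):
    d=R.from_euler('z',-a,degrees=True).as_matrix(); q=k@d.T; print(a,np.ptp(q[:,:2],axis=0)*1000)
c=np.array([.5717,.1578,.14]); D=R.from_euler('z',12,degrees=True).as_matrix()
im=w["pixels"].copy()
q=proj(w,c+np.array([[15,11,0],[-15,11,0],[-15,-11,0],[15,-11,0]])*1e-3@D.T)
cv2.polylines(im,[np.round(q*8).astype(int)],True,(0,255,0),1,cv2.LINE_AA,3)
both=np.hstack([cv2.resize(x[220:330,210:320],(400,400),interpolation=2) for x in (w["pixels"],im)])
cv2.imwrite("pics/c2.png",both[...,::-1])
E
```

```text
[28.8555 98.7404] [[-0.1147 -0.9934]
 [-0.9934  0.1147]] 173.41365211055785
-30 [94.0627 61.5886]
-24 [95.685  55.1787]
-18 [96.497  48.1643]
-12 [96.9299 40.6278]
-6 [97.0884 34.9095]
0 [96.8719 36.496 ]
6 [95.8965 43.2741]
12 [94.3332 50.3119]
18 [92.1225 57.9842]
24 [89.258  65.2731]
30 [85.8582 72.2049]
36 [81.5474 78.3457]
```

View pics/c2.png

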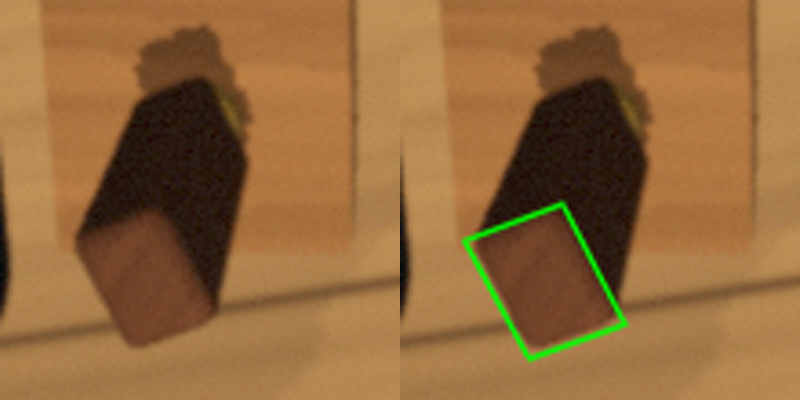

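The 12° yaw, with the centre at (0.5717, 0.1578), matches the picture. I descend and grasp.

```bash
python3 -m crank '{"dr":[[0,0,-0.11],[0,0,-0.23],[0,0,-0.34],[0,0,-0.386],[0,0,-0.386],[0,0,-0.386],[0,0,-0.386],[0,0,-0.386],[0,0,-0.386],[0,0,-0.386],[0,0,-0.386],[0,0,-0.386]],"xyz":[[-0.025,-0.016,0],[-0.055,-0.035,0.01],[-0.072,-0.046,0.02],[-0.075,-0.048,0.035],[-0.075,-0.048,0.055],[-0.075,-0.048,0.08],[-0.075,-0.048,0.105],[-0.075,-0.048,0.125],[-0.075,-0.048,0.14],[-0.075,-0.048,0.1475],[-0.075,-0.048,0.1475],[-0.075,-0.048,0.1475]],"claw":[0.085,0.085,0.085,0.085,0.085,0.085,0.085,0.085,0.085,0.07,0.05,0.04]}' 20
python3 - <<'E'
from h import *
o=get_obs();print(o["q"])
E
```

```text
t: 3.4
ee_pos: [0.5702, 0.1612, 0.0842]
orientation: [180.0, 0.0, -167.9]
contact_force: [0.2, -0.1, 0.3]
finger_gap: 0.601
finger_force: 0.0
[-24.3163314   30.84765042   4.80753072 104.13016967  -3.50990539
  45.16105008  84.36061759]
```

```bash
python3 -m crank '{"dr":[[0,0,0],[0,0,0],[0,0,0],[0,0,0],[0,0,0],[0,0,0],[0,0,0],[0,0,0]],"xyz":[[0,-0.0035,0],[0,-0.0035,0],[0,-0.0035,0],[0,-0.0035,0],[0,-0.0035,0],[0,-0.0035,0],[0,-0.0035,0],[0,-0.0035,0]],"claw":[0.04,0.035,0.028,0.02,0.015,0.01,0.01,0.01]}' 50
python3 - <<'E'
from h import *
np.set_printoptions(precision=4,suppress=True)
o=get_obs();print(o["ee_pos"],o["contact_force"],o["torque"],o["finger_gap"]*.0854)
E
```

```text
t: 4.07
ee_pos: [0.5717, 0.1566, 0.0848]
orientation: [180.0, 0.1, -168.0]
contact_force: [-0.1, -1.1, 6.6]
finger_gap: 0.249
finger_force: 48.7
[0.5717 0.1566 0.0848] [-0.1112 -1.1156  6.5698] [-0.2569  0.221   0.0136] 0.021247486744695537
```

Grasped, with the opening at 21 mm. I lift straight up and then carry it toward the mount.

```bash
python3 -m crank '{"dr":[[0,0,0],[0,0,0],[0,0,0],[0,0,0],[0,0,0],[0,0,0],[0,0,0],[0,0,0.03],[0,0,0.07],[0,0,0.1],[0,0,0.14],[0,0,0.14]],"xyz":[[0,0,-0.01],[0,0,-0.025],[0,0,-0.045],[0,0,-0.07],[0,0,-0.095],[0,0,-0.12],[0,0,-0.138],[0.01,-0.02,-0.146],[0.02,-0.055,-0.146],[0.032,-0.09,-0.146],[0.044,-0.125,-0.146],[0.057,-0.16,-0.146]],"claw":[0.01,0.01,0.01,0.01,0.01,0.01,0.01,0.01,0.01,0.01,0.01,0.01]}'
python3 -m crank '{"dr":[[0,0,0],[0,0,0],[0,0,0],[0,0,0],[0,0,0],[0,0,0],[0,0,0],[0,0,0],[0,0,0],[0,0,0],[0,0,0]],"xyz":[[0.007,-0.036,0],[0.015,-0.072,0],[0.025,-0.107,0],[0.035,-0.142,0],[0.04,-0.17,0],[0.045,-0.195,0],[0.045,-0.215,0],[0.045,-0.22,0],[0.045,-0.22,0],[0.045,-0.22,0],[0.045,-0.22,0]],"claw":[0.01,0.01,0.01,0.01,0.01,0.01,0.01,0.01,0.01,0.01,0.01]}'
python3 look.py w2 bore bridge mount driver_tip driver_grip
```

```text
t: 5.07
ee_pos: [0.5478, -0.0136, 0.2303]
orientation: [180.0, 0.0, -176.2]
contact_force: [0.0, -0.1, -0.5]
finger_gap: 0.251
finger_force: 49.0
t: 5.98
ee_pos: [0.519, -0.2327, 0.2298]
orientation: [179.9, -0.0, -175.9]
contact_force: [-0.7, -0.1, -1.4]
finger_gap: 0.253
finger_force: 49.1
5.9833 [ 0.519  -0.2327  0.2298] [ 179.9399   -0.0034 -175.9379] [  7.0733  19.8509  15.7577  99.2295  -6.0674  61.7742 118.8801]
[-0.0694 -0.0047  0.1425]
bore 0.74 [299.584 232.   ] [ 0.5059 -0.24    0.2323]
bore 0.63 [592.384 113.12 ] [0.4472 0.0004 0.0663]
bridge 0.85 [285.696 249.8  ] [ 0.5104 -0.2449  0.241 ]
bridge 0.67 [577.088 132.6  ] [ 0.4647 -0.0072  0.064 ]
mount 0.8 [556.928 112.4  ] [ 0.4493 -0.021   0.051 ]
mount 0.63 [316.928 277.2  ] [ 0.5054 -0.2329  0.2708]
mount 0.61 [304. 210.] [ 0.5564 -0.2406  0.051 ]
driver_tip 0.84 [314.176 207.08 ] [ 0.553  -0.2312  0.0505]
driver_grip 0.61 [315.2  279.88] [ 0.5058 -0.2334  0.2718]
```

View pics/w2.png

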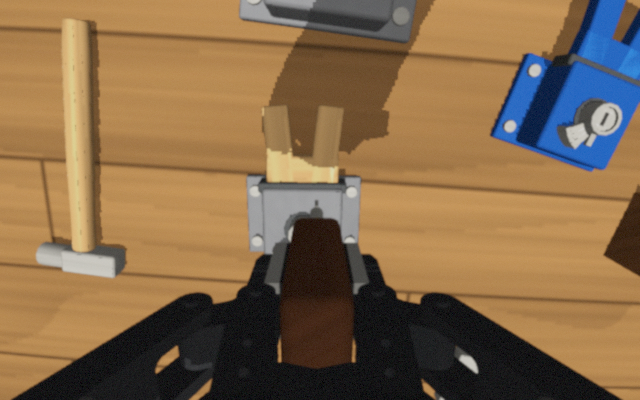

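The driver hides the screw at about (315,225) px, so I step aside in y and a bit lower to see it.

```bash
python3 -m crank '{"dr":[[0,0,0],[0,0,0],[0,0,0],[0,0,0],[0,0,0]],"xyz":[[0,0.03,0.01],[0,0.06,0.03],[0,0.07,0.05],[0,0.07,0.05],[0,0.07,0.05]],"claw":[0.01,0.01,0.01,0.01,0.01]}'
python3 look.py w3 bore bridge driver_tip
python3 - <<'E'
from h import *
w=camera("wrist"); np.save("w3.npy",w,allow_pickle=True)
v,u=np.nonzero(w["depth"]>0); P=atdepth(w,np.c_[u,v]); S=np.c_[u,v]
near=(abs(P[:,0]-.585)<.1)&(abs(P[:,1]+.237)<.075)
for lo,hi in ((.006,.014),(.047,.053),(.0655,.0715),(.072,.08)):
    k=P[near&(P[:,2]>lo)&(P[:,2]<hi)]; print(lo,len(k),k.mean(0) if len(k) else '',cv2.minAreaRect(k[:,:2].astype(np.float32)*1000) if len(k) else '')
for i in range(3):
  T=trace(w,"mount")
q=[t for t in T]
cv2.imwrite("pics/w3z.png",cv2.resize(w["pixels"][130:330,130:330],(600,600),interpolation=3)[...,::-1])
E
```

```text
t: 6.7
ee_pos: [0.5136, -0.1638, 0.1793]
orientation: [180.0, -0.1, -175.9]
contact_force: [0.6, -1.0, -1.0]
finger_gap: 0.251
finger_force: 49.2
6.7 [ 0.5136 -0.1638  0.1793] [ 179.978    -0.1038 -175.9398] [  1.3805  20.0215  13.9365 106.809   -5.8378  53.9614 112.016 ]
[-0.0692 -0.0046  0.1427]
bore 0.76 [215.488 254.   ] [ 0.5741 -0.2403  0.0575]
bore 0.6 [554.368 120.6  ] [0.4495 0.0019 0.0679]
bridge 0.84 [535.616 138.12 ] [ 0.463  -0.0067  0.0643]
bridge 0.56 [195.904 273.8  ] [ 0.5899 -0.2548  0.0634]
driver_tip 0.66 [313.792 209.52 ] [ 0.5111 -0.1647  0.1177]
0.006 1616 [ 0.56131389 -0.2239627   0.00969943] ((575.8772583007812, -241.23260498046875), (85.40709686279297, 120.0527114868164), 3.5961947441101074)
0.047 5655 [ 0.5654734  -0.24202693  0.04960478] ((573.5650024414062, -240.46127319335938), (83.94324493408203, 81.26338958740234), 3.690922498703003)
0.0655 479 [ 0.57512949 -0.24002988  0.06721205] ((575.5765380859375, -240.1607208251953), (27.319950103759766, 27.652368545532227), 62.4251594543457)
0.072 0
```

View pics/w3.png

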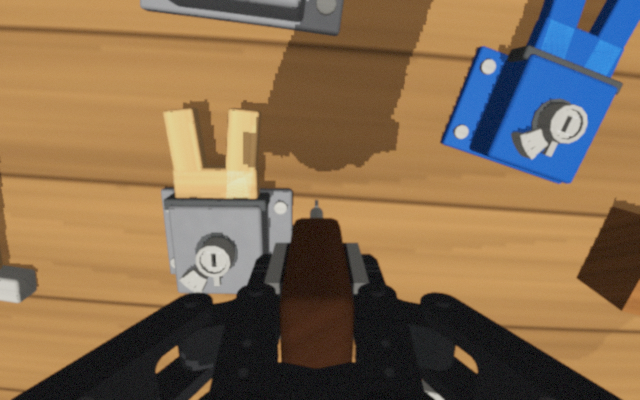

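```bash
python3 - <<'E'
from h import *
np.set_printoptions(precision=4,suppress=True)
w=np.load("w3.npy",allow_pickle=True).item(); o=get_obs(); T=o["ee_pos"]
im=w["pixels"]; g=cv2.cvtColor(im,cv2.COLOR_RGB2GRAY)
print(g[250:271:2,204:225:1])
m=np.zeros_like(g); q=proj(w,[.5756,-.2402,.065])[0]; print("head c px",q)
v,u=np.mgrid[0:400,0:640]; d=np.hypot(u-q[0],v-q[1])<10
k=d&(g<90); P=atz(w,np.c_[u[k],v[k]],.065); print(k.sum(),P.mean(0),cv2.minAreaRect(P[:,:2].astype(np.float32)*1000), "n")
z=T[2]-.0768
print("tip px pred",proj(w,[T[0],T[1],z]))
a=cv2.resize(im[225:295,180:250],(390,390),interpolation=3); b=cv2.resize(im[180:250,280:350],(390,390),interpolation=3)
cv2.imwrite("pics/c4.png",np.hstack([a,b])[...,::-1])
E
```

```text
[[203 197 187 190 200 209 213 214 214 211 205 202 200 200 200 207 212 215
  215 215 212]
 [193 174 168 192 204 204 208 209 208 205 185 145 113 102 109 155 198 209
  208 208 207]
 [170 190 200 203 204 204 205 207 206 203 182 135  84  61  74 147 194 206
  206 205 205]
 [163 191 204 205 204 205 205 206 207 204 195 145  86  57  54 130 193 206
  206 205 204]
 [163 192 204 205 205 204 206 206 207 207 196 153 101  63  45 122 191 206
  206 206 205]
 [147 182 201 205 203 204 206 206 207 206 197 160 107  72  59 120 187 204
  205 205 203]
 [161 139 164 192 202 204 205 205 206 206 199 168 116  88  85 120 177 201
  206 204 204]
 [194 158 127 143 165 191 205 211 212 209 206 190 168 158 155 162 185 202
  209 211 210]
 [204 195 168 132 116 129 156 177 201 209 209 209 207 206 205 208 206 207
  209 209 205]
 [188 200 203 196 178 146 117 125 164 181 191 196 197 199 198 198 198 198
  194 180 150]
 [113 140 168 190 200 199 192 176 156 144 133 127 116 114 115 120 129 136
  145 162 179]]
head c px [217.004  257.4098]
24 [ 0.5752 -0.24    0.065 ] ((575.6620483398438, -240.20291137695312), (1.5900721549987793, 7.943521499633789), 89.21975708007812) n
tip px pred [[316.5948 204.5809]]
```

View pics/c4.png

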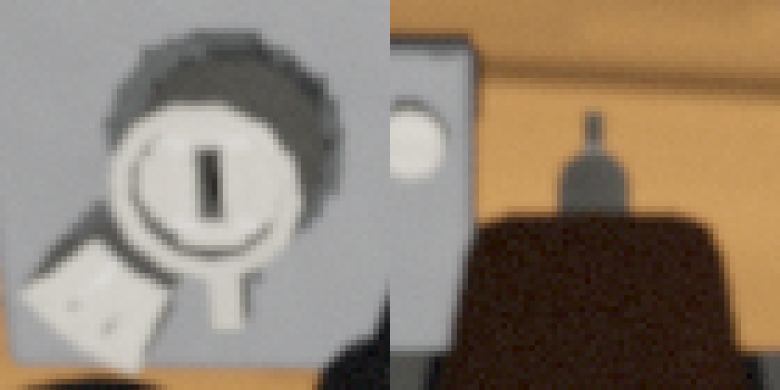

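The slot centre is at about (217,258) px, and the blade tip's near edge is at about (316.6,200.3) px.

```bash
python3 - <<'E'
from h import *
np.set_printoptions(precision=4,suppress=True)
w=np.load("w3.npy",allow_pickle=True).item(); o=get_obs(); T=o["ee_pos"]; Rt=rot(o["orientation"])
s=atz(w,[[217.3,257.8]],.065)[0]; t=atz(w,[[316.6,200.5]],T[2]-.0768)[0]
ex=Rt[:,0]; tip=t-0.005*ex   # near edge lies on tool +x side
print(T,"slot",s,"tip",tip, "tip-T tool",(tip-T)@Rt,"shift tool",(s-tip)@Rt)
print("depth around tip",[round(float(x),3) for x in w["depth"][199:207,316]], np.array(w["xyz"])[2]-(T[2]-.0768))
E
```

```text
[ 0.5143 -0.1652  0.1803] slot [ 0.5759 -0.24    0.065 ] tip [ 0.5165 -0.165   0.1035] tip-T tool [-0.0022  0.      0.0768] shift tool [-0.0541 -0.0788  0.0386]
depth around tip [0.337, 0.337, 0.226, 0.225, 0.221, 0.22, 0.219, 0.218] 0.2197807653459551
```

```bash
python3 - <<'E'
from h import *
np.set_printoptions(precision=4,suppress=True)
w=np.load("w3.npy",allow_pickle=True).item()
print(atdepth(w,[[316,y] for y in range(200,216)]), w["xyz"])
print([get_obs()["ee_pos"] for _ in range(3)])
E
```

```text
[[ 0.5423 -0.1637  0.0004]
 [ 0.5109 -0.1658  0.1069]
 [ 0.511  -0.1658  0.1086]
 [ 0.5105 -0.1658  0.1122]
 [ 0.5109 -0.1658  0.1131]
 [ 0.5113 -0.1658  0.114 ]
 [ 0.5113 -0.1658  0.1158]
 [ 0.5116 -0.1657  0.1169]
 [ 0.5119 -0.1657  0.1179]
 [ 0.5121 -0.1657  0.1194]
 [ 0.5121 -0.1657  0.1212]
 [ 0.5121 -0.1657  0.123 ]
 [ 0.5117 -0.1657  0.126 ]
 [ 0.5126 -0.1657  0.1253]
 [ 0.512  -0.1657  0.1287]
 [ 0.5119 -0.1657  0.1307]] [ 0.445  -0.1701  0.3233]
[array([ 0.5143, -0.1652,  0.1803]), array([ 0.5143, -0.1652,  0.1803]), array([ 0.5143, -0.1652,  0.1803])]
```

```bash
python3 -m crank '{"dr":[[0,0,0],[0,0,0.008],[0,0,0.008],[0,0,0.008],[0,0,0.008],[0,0,0.008],[0,0,0.008],[0,0,0.008],[0,0,0.008]],"xyz":[[-0.01,-0.015,0],[-0.03,-0.044,0],[-0.048,-0.07,0],[-0.054,-0.0785,0],[-0.054,-0.0785,0.008],[-0.054,-0.0785,0.02],[-0.054,-0.0785,0.03],[-0.054,-0.0785,0.032],[-0.054,-0.0785,0.032]],"claw":[0.01,0.01,0.01,0.01,0.01,0.01,0.01,0.01,0.01]}'
python3 look.py w5
python3 - <<'E'
from h import *
o=get_obs();print(o["contact_force"],o["torque"])
im=cv2.imread("pics/w5.png"); cv2.imwrite("pics/w5z.png",cv2.resize(im[170:270,270:370],(600,600),interpolation=3))
E
```

```text
t: 7.85
ee_pos: [0.5721, -0.2375, 0.1464]
orientation: [179.9, -0.2, -176.4]
contact_force: [-0.7, 0.3, -1.7]
finger_gap: 0.25
finger_force: 49.3
7.85 [ 0.5721 -0.2375  0.1464] [ 179.905    -0.15   -176.4304] [  7.865   29.2062  14.2799  97.3977  -8.5194  54.6332 118.9368]
[-0.0691 -0.0041  0.1427]
[-0.21342006  0.11193346 -0.24988985] [-0.01146217 -0.01684059  0.01861066]
```

View pics/w5z.png

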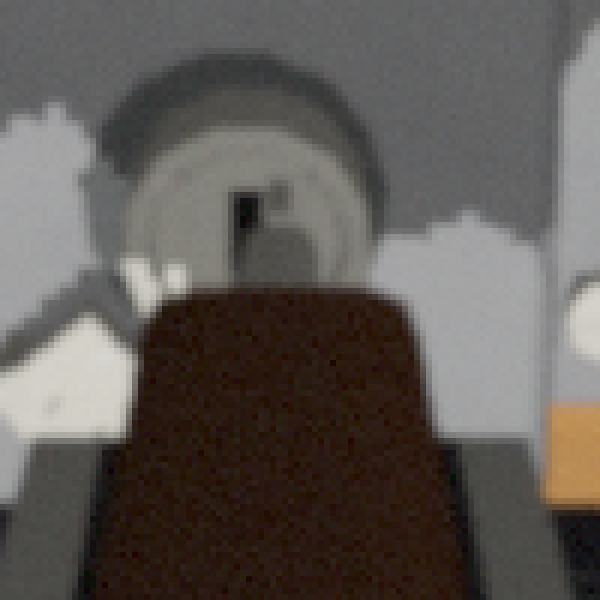

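The blade tip shows at crop (278,185) and the slot at (243,215), so I need to shift about 3 mm along tool -y. I work out the exact amount.

```bash
cat > rel.py <<'E'
from h import *
np.set_printoptions(precision=4,suppress=True)
w=camera("wrist"); o=get_obs(); T=o["ee_pos"]; Rt=rot(o["orientation"])
print(T,o["orientation"],o["contact_force"])
g=cv2.cvtColor(w["pixels"],cv2.COLOR_RGB2GRAY)
print(g[198:220:1,304:326])
E
cat >> rel.py <<'E'
for px_ in ([310.5,205],[316,201],[316,203],[316,205],[316,210]): print(px_,atdepth(w,[px_]))
s=atz(w,[[310.7,202]],.065)[0]; t=atz(w,[[316.3,201]],T[2]-.0762)[0]
print("slot near end",s,"blade near edge",t,"diff tool",(s-t)@Rt)
E
python3 rel.py
```

```text
[ 0.5731 -0.2384  0.1479] [ 179.9785   -0.0124 -176.4578] [ 0.4424 -0.2224 -1.0189]
[[130 134 129 131 131 129 127 126 128 126 128 127 130 130 128 128 130 127
  122 124 121 130]
 [127 129 130 131 123 111 105 105 104 104 105 112 118 121 128 127 128 128
  127 125 122 125]
 [130 130 132 129 116  88  66  58  58  59  74  92  98 107 117 126 128 129
  130 127 126 127]
 [130 130 130 129 112  77  34  25  14  27  57  80  83  93 111 125 128 131
  130 129 128 126]
 [130 129 128 129 114  75  39   7  11  27  50  71  78  87 108 122 129 129
  130 130 129 126]
 [130 131 130 130 114  76  37  17  18  24  53  75  80  92 109 124 130 127
  130 134 130 127]
 [132 130 130 129 115  75  34  14  27  28  58  79  87  95 109 123 129 129
  129 133 131 131]
 [132 132 131 129 114  77  34   9  13  38  70  96 102 108 120 127 128 129
  129 130 131 126]
 [131 130 132 126 114  75  25  15  19  49  83 104 114 115 118 120 124 129
  131 129 133 129]
 [131 129 131 128 114  74  37  23  35  55  83 100 104 107 107 112 117 126
  129 131 131 131]
 [131 131 131 127 111  78  42  45  58  67  79  86  86  88  89  91 105 116
  127 130 13
[... 645 characters left out ...]
113 123 112]
 [172 174 173 173 170 150 108  76  74  76  76  78  78  77  80  79  82  84
   91 108 113 107]
 [163 165 167 165 163 146  98  66  64  61  60  65  63  63  65  65  66  68
   73  85  90  86]
 [106 109 110 110 109  94  61  45  42  36  44  45  43  41  42  47  44  43
   44  55  58  52]
 [ 45  44  43  45  41  39  29  31  30  28  26  32  29  31  30  27  37  28
   35  30  20  29]]
[310.5, 205] [[ 0.5762 -0.2409  0.0581]]
[316, 201] [[ 0.5687 -0.2376  0.0729]]
[316, 203] [[ 0.569  -0.2376  0.0765]]
[316, 205] [[ 0.5688 -0.2376  0.0811]]
[316, 210] [[ 0.5698 -0.2376  0.0878]]
slot near end [ 0.572  -0.2409  0.065 ] blade near edge [ 0.5691 -0.2374  0.0717] diff tool [-0.0027 -0.0037  0.0067]
```

```bash
python3 -m crank '{"dr":[[0,0,0],[0,0,0],[0,0,0],[0,0,0],[0,0,0],[0,0,0]],"xyz":[[-0.001,-0.0015,0],[-0.0021,-0.0029,0],[-0.0021,-0.0029,0],[-0.0021,-0.0029,0],[-0.0021,-0.0029,0],[-0.0021,-0.0029,0]],"claw":[0.01,0.01,0.01,0.01,0.01,0.01]}'
python3 - <<'E'
from h import *
np.set_printoptions(precision=4,suppress=True,linewidth=150)
w=camera("wrist"); o=get_obs(); print(o["ee_pos"],o["orientation"],o["contact_force"])
g=cv2.cvtColor(w["pixels"],cv2.COLOR_RGB2GRAY)
print(g[196:216,304:326])
for y in range(196,212,2): print(y,atdepth(w,[[314,y],[315,y],[316,y]]).ravel())
E
```

```text
t: 8.45
ee_pos: [0.5756, -0.2419, 0.1479]
orientation: [180.0, 0.0, -176.5]
contact_force: [0.5, -0.7, -1.0]
finger_gap: 0.249
finger_force: 49.3
[ 0.5756 -0.2419  0.1479] [ 179.9985    0.0048 -176.5004] [ 0.3119 -0.1573 -1.8228]
[[126 128 126 128 132 128 131 131 129 126 118  87  59  46  40  48  72 108 128 129 130 130]
 [126 125 128 128 126 129 132 128 131 128 116  85  42  15  13  25  68 106 125 131 129 130]
 [127 128 129 128 130 129 129 128 131 130 116  82  45  13  20  33  68 105 125 131 128 128]
 [126 129 129 127 130 129 130 131 132 128 114  86  54  40  30  31  70 107 126 132 130 130]
 [128 129 131 127 131 130 130 130 132 129 114  90  67  57  40  33  66 108 126 131 132 129]
 [129 129 129 129 128 130 130 130 130 129 114  91  76  72  50  38  69 105 129 128 131 130]
 [130 128 127 128 128 130 131 131 131 129 116  93  80  74  54  38  75 105 125 129 128 130]
 [128 128 127 128 128 131 129 132 130 125 115  90  81  72  55  43  72 105 126 129 132 129]
 [129 131 124 129 128 127 128 130 129 127 116  95  87  78  63  43  67 104 127 131 130 130]
 [130 132 128 127 131 130 129 129 131 128 121 106 1
[... 874 characters left out ...]
17 104 103  90  78  79  81  77  79  78  74  80  84  81  90  95 114 125 129]]
196 [ 0.5711 -0.2429  0.0648  0.5708 -0.2422  0.0654  0.5731 -0.2414  0.0576]
198 [ 0.5723 -0.2428  0.0652  0.5725 -0.2421  0.0644  0.574  -0.2414  0.0592]
200 [ 0.5735 -0.2427  0.0659  0.5736 -0.2421  0.0654  0.5755 -0.2413  0.0588]
202 [ 0.5753 -0.2426  0.0645  0.5717 -0.2422  0.0761  0.5718 -0.2415  0.0754]
204 [ 0.5761 -0.2426  0.0661  0.5722 -0.2421  0.0787  0.5721 -0.2415  0.079 ]
206 [ 0.5778 -0.2425  0.0651  0.572  -0.2421  0.0834  0.5721 -0.2415  0.083 ]
208 [ 0.5732 -0.2427  0.0835  0.5731 -0.2421  0.0837  0.5726 -0.2415  0.0854]
210 [ 0.5734 -0.2426  0.0869  0.5726 -0.2421  0.0893  0.5727 -0.2415  0.0889]
```

```bash
python3 -m crank '{"dr":[[0,0,0],[0,0,0],[0,0,0],[0,0,0],[0,0,0],[0,0,0]],"xyz":[[0.0008,0.0011,0],[0.0008,0.0011,0.002],[0.0008,0.0011,0.004],[0.0008,0.0011,0.005],[0.0008,0.0011,0.005],[0.0008,0.0011,0.005]],"claw":[0.01,0.01,0.01,0.01,0.01,0.01]}'
python3 - <<'E'
from h import *
np.set_printoptions(precision=4,suppress=True,linewidth=150)
w=camera("wrist"); o=get_obs(); print(o["ee_pos"],o["orientation"],o["contact_force"])
g=cv2.cvtColor(w["pixels"],cv2.COLOR_RGB2GRAY)
print(g[192:212,304:326])
for y in range(194,210,2): print(y,atdepth(w,[[314,y],[315,y],[316,y]]).ravel())
E
```

```text
t: 9.0
ee_pos: [0.5747, -0.2408, 0.1426]
orientation: [180.0, -0.0, -176.5]
contact_force: [-0.2, -0.4, -2.3]
finger_gap: 0.256
finger_force: 49.3
[ 0.5748 -0.2408  0.1428] [ 179.9998   -0.0002 -176.4992] [ 0.3416 -0.6931 -2.2438]
[[114 124 129 128 133 131 128 128 128 130 128 127 129 128 129 129 127 127 128 130 132 134]
 [127 129 129 131 128 127 124 124 127 128 131 129 131 127 131 128 127 127 127 127 127 133]
 [128 130 130 128 126 125 125 124 129 131 133 132 131 130 130 132 131 131 129 127 130 129]
 [126 127 128 127 126 125 129 131 132 132 132 135 133 131 130 131 130 131 132 130 130 126]
 [127 124 125 130 131 130 132 132 132 131 131 134 134 131 131 131 130 132 131 134 130 130]
 [124 123 125 129 129 131 132 133 130 128 129 128 130 127 127 129 131 132 133 131 131 128]
 [123 125 127 131 129 128 132 130 128 118 110 108 108 111 113 121 128 132 131 129 129 129]
 [125 131 130 131 129 129 130 133 127 107  85  75  79  78  88 109 125 128 131 129 130 130]
 [126 130 130 129 132 133 132 130 122 102  69  68  71  63  73  97 124 133 130 129 128 129]
 [128 128 131 130 129 131 131 131 120 100  69  74 
[... 875 characters left out ...]
27 129 120 100  84  79  77  76  79  77  82  80  82  86  89 104 123 127 131]]
194 [ 0.5672 -0.242   0.0649  0.567  -0.2413  0.0657  0.567  -0.2407  0.0654]
196 [ 0.5684 -0.2419  0.0654  0.5686 -0.2412  0.0646  0.5688 -0.2406  0.0639]
198 [ 0.5698 -0.2418  0.0651  0.5698 -0.2412  0.0652  0.5701 -0.2405  0.0638]
200 [ 0.5735 -0.2416  0.0574  0.5732 -0.241   0.0581  0.573  -0.2403  0.0587]
202 [ 0.5745 -0.2416  0.0586  0.5712 -0.2411  0.0692  0.571  -0.2405  0.0697]
204 [ 0.5757 -0.2415  0.0592  0.5707 -0.2411  0.0749  0.5706 -0.2405  0.0753]
206 [ 0.577  -0.2414  0.0595  0.5712 -0.2411  0.0777  0.5712 -0.2405  0.0775]
208 [ 0.5722 -0.2416  0.0786  0.5721 -0.241   0.0785  0.5718 -0.2404  0.0795]
```

The blade is centred in the slot. I descend slowly.

```bash
python3 -m crank '{"dr":[[0,0,0],[0,0,0],[0,0,0],[0,0,0],[0,0,0],[0,0,0],[0,0,0]],"xyz":[[0,0,0.001],[0,0,0.002],[0,0,0.003],[0,0,0.004],[0,0,0.005],[0,0,0.006],[0,0,0.006]],"claw":[0.01,0.01,0.01,0.01,0.01,0.01,0.01]}'
```

```text
t: 9.63
ee_pos: [0.5746, -0.2408, 0.1366]
orientation: [180.0, -0.0, -176.5]
contact_force: [-0.3, -0.2, -0.8]
finger_gap: 0.253
finger_force: 49.3
```

```bash
python3 -m crank '{"dr":[[0,0,0],[0,0,0],[0,0,0],[0,0,0],[0,0,0],[0,0,0]],"xyz":[[0,0,0.001],[0,0,0.002],[0,0,0.003],[0,0,0.004],[0,0,0.004],[0,0,0.004]],"claw":[0.01,0.01,0.01,0.01,0.01,0.01]}'
cat > st.py <<'E'
from h import *
np.set_printoptions(precision=4,suppress=True,linewidth=150)
w=camera("wrist"); o=get_obs(); print(o["t"],o["ee_pos"],o["orientation"],o["contact_force"],o["torque"],o["q"][6])
E
python3 st.py
```

```text
t: 10.13
ee_pos: [0.5749, -0.2409, 0.133]
orientation: [-180.0, 0.0, -176.5]
contact_force: [1.0, -0.2, 0.9]
finger_gap: 0.254
finger_force: 49.6
10.1833 [ 0.5749 -0.2409  0.133 ] [-179.9928    0.025  -176.4988] [1.6385 0.2285 1.4295] [ 0.0402 -0.184  -0.0009] 119.31152514739483
```

```bash
python3 -m crank '{"dr":[[0,0,0],[0,0,0],[0,0,0],[0,0,0],[0,0,0]],"xyz":[[0,0,0.001],[0,0,0.002],[0,0,0.003],[0,0,0.003],[0,0,0.003]],"claw":[0.01,0.01,0.01,0.01,0.01]}'; python3 st.py
```

```text
t: 10.6
ee_pos: [0.5749, -0.2409, 0.1299]
orientation: [-180.0, 0.0, -176.5]
contact_force: [0.6, -0.4, 2.3]
finger_gap: 0.253
finger_force: 49.7
10.65 [ 0.5749 -0.2409  0.1299] [-179.9963    0.016  -176.5012] [ 0.3119 -0.0145  3.5932] [-0.0526 -0.0414 -0.0168] 119.35928265259022
```

```bash
python3 -m crank '{"dr":[[0,0,0],[0,0,0],[0,0,0]],"xyz":[[0,0,0.001],[0,0,0.001],[0,0,0.001]],"claw":[0.01,0.01,0.01]}'; python3 st.py
python3 - <<'E'
from h import *
F=[]
for i in range(4):
    w=camera("wrist"); F.append(get_obs()["contact_force"][2])
v,u=np.nonzero(w["depth"]>0); P=atdepth(w,np.c_[u,v])
r=np.hypot(P[:,0]-.5756,P[:,1]+.2402)
a=P[(r<.0097)&(P[:,2]>.05)&(P[:,2]<.067)&(P[:,0]<.5756)&(abs(P[:,1]+.2402)>.005)]
b=P[(r>.025)&(r<.035)&(P[:,0]<.5756)&(P[:,2]<.056)&(P[:,2]>.045)]
print(F,"floor",len(a),np.median(a[:,2]),a[:,2].std(),"mount top",np.median(b[:,2]))
E
```

```text
t: 10.9
ee_pos: [0.5749, -0.2409, 0.1289]
orientation: [-180.0, 0.0, -176.5]
contact_force: [0.2, -0.8, 4.2]
finger_gap: 0.255
finger_force: 49.8
10.95 [ 0.5749 -0.2409  0.1289] [-179.9945    0.0165 -176.4961] [ 0.7017 -0.8508  3.5674] [-0.1244 -0.125   0.0027] 119.37726052342443
[np.float64(3.7239128848186915), np.float64(4.483790184482021), np.float64(3.640047877255769), np.float64(4.055238267746954)] floor 133 0.0591666317118745 0.0006079299814544284 mount top 0.049992215460889305
```

The mouth level is down about 5.8 mm and the force is as expected. I turn clockwise about the blade's axis, which is offset about 1.7 mm in tool x from the TCP.

```bash
python3 -m crank '{"dr":[[0,0,0.1],[0,0,0.2],[0,0,0.3],[0,0,0.4],[0,0,0.5],[0,0,0.6],[0,0,0.6]],"xyz":[[-0.00005,0.0002,0],[-0.0001,0.0003,0],[-0.0002,0.0005,0],[-0.0003,0.0006,0],[-0.0004,0.0008,0],[-0.0005,0.0009,0],[-0.0005,0.0009,0]],"claw":[0.01,0.01,0.01,0.01,0.01,0.01,0.01]}'; python3 st.py;python3 st.py
```

```text
t: 11.73
ee_pos: [0.5748, -0.2406, 0.1287]
orientation: [-179.9, -0.0, 148.8]
contact_force: [-0.2, -3.2, 3.7]
finger_gap: 0.25
finger_force: 49.9
11.7833 [ 0.5748 -0.2406  0.1288] [-179.9264    0.0055  149.188 ] [-1.6827 -2.6042  4.0943] [-0.9141  0.3581 -0.0241] 90.44739100143991
11.8333 [ 0.5748 -0.2405  0.1287] [-179.9323   -0.003   149.292 ] [-1.3252 -3.2188  3.2748] [-0.9679  0.347   0.0195] 90.53612227928949
```

```bash
python3 -m crank '{"dr":[[0,0,0.1],[0,0,0.2],[0,0,0.3],[0,0,0.4],[0,0,0.5],[0,0,0.6],[0,0,0.6]],"xyz":[[0,-0.0005,0],[0,-0.0006,0],[0,-0.0006,0],[0,-0.0006,0],[0,-0.0005,0],[0,-0.0005,0],[0,-0.0005,0]],"claw":[0.01,0.01,0.01,0.01,0.01,0.01,0.01]}'; python3 st.py;python3 st.py
```

```text
t: 12.42
ee_pos: [0.5747, -0.2407, 0.1287]
orientation: [-180.0, 0.0, 114.6]
contact_force: [-1.0, -1.7, 3.5]
finger_gap: 0.253
finger_force: 49.9
12.4667 [ 0.5747 -0.2407  0.1287] [-179.9635    0.0223  114.9623] [-1.1882 -2.9738  3.7131] [-0.7961  0.3593  0.0593] 62.043594782443066
12.5167 [ 0.5747 -0.2407  0.1287] [-179.9674    0.0163  115.0352] [-1.1249 -3.1336  3.2206] [-0.9123  0.3202  0.0287] 62.10507844181057
```

```bash
python3 -m crank '{"dr":[[0,0,0.1],[0,0,0.2],[0,0,0.3],[0,0,0.4],[0,0,0.48],[0,0,0.48],[0,0,0.48]],"xyz":[[-0.0003,-0.0003,0],[-0.0005,-0.0005,0],[-0.0005,-0.0005,0],[-0.0005,-0.0005,0],[-0.0005,-0.0005,0],[-0.0005,-0.0005,0],[-0.0005,-0.0005,0]],"claw":[0.01,0.01,0.01,0.01,0.01,0.01,0.01]}'; python3 st.py;python3 look.py w6
python3 - <<'E'
from h import *
im=cv2.imread("pics/w6.png"); cv2.imwrite("pics/w6z.png",cv2.resize(im[150:270,250:390],(700,600),interpolation=3))
E
```

```text
t: 13.1
ee_pos: [0.5746, -0.2409, 0.1287]
orientation: [-180.0, -0.0, 87.6]
contact_force: [-1.4, -2.1, 3.8]
finger_gap: 0.253
finger_force: 49.9
13.15 [ 0.5746 -0.2409  0.1287] [-179.9895   -0.0116   87.5495] [-2.3969 -1.6725  4.1025] [-0.5479  0.2655  0.0036] 39.555577889148545
13.15 [ 0.5746 -0.2409  0.1287] [-179.9895   -0.0116   87.5495] [ -8.1839  34.7392  39.9577  99.4248 -26.344   55.581   39.5556]
[0.0046 0.0716 0.1426]
```

View pics/w6z.png

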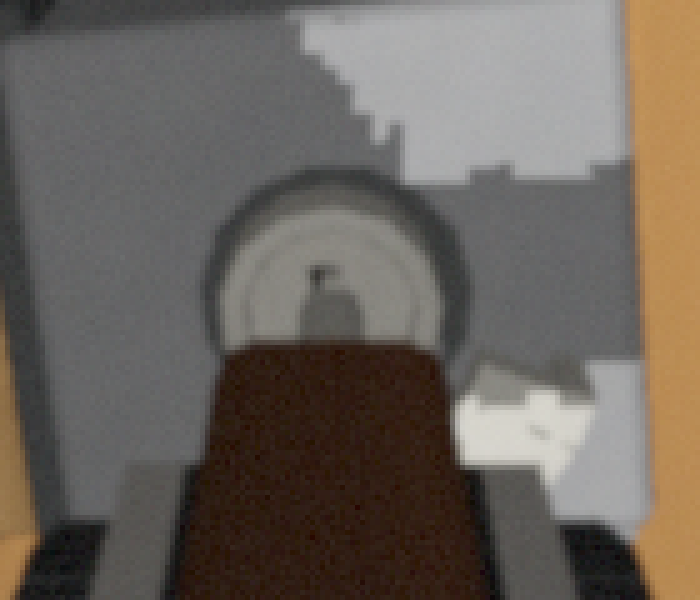

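Blade and screw turn together, and the lug is hidden behind the handle. I add 0.06 rad to centre it in the window, then let it spring up and withdraw.

```bash
python3 -m crank '{"dr":[[0,0,0.04],[0,0,0.06],[0,0,0.06],[0,0,0.06],[0,0,0.06],[0,0,0.06],[0,0,0.06],[0,0,0.06],[0,0,0.06],[0,0,0.06],[0,0,0.06],[0,0,0.06]],"xyz":[[0,0,0],[0,0,0],[0,0,0],[0,0,-0.001],[0,0,-0.002],[0,0,-0.003],[0,0,-0.0045],[0,0,-0.006],[0,0,-0.008],[0,0,-0.0085],[0,0,-0.0085],[0,0,-0.0085]],"claw":[0.01,0.01,0.01,0.01,0.01,0.01,0.01,0.01,0.01,0.01,0.01,0.01]}'; python3 st.py
python3 - <<'E'
from h import *
w=camera("wrist")
v,u=np.nonzero(w["depth"]>0); P=atdepth(w,np.c_[u,v])
r=np.hypot(P[:,0]-.5756,P[:,1]+.2402)
a=P[(r<.0097)&(P[:,2]>.05)&(P[:,2]<.067)&(P[:,1]>-.2402)&(abs(P[:,0]-.5756)>.005)]
print("floor",len(a),np.median(a[:,2]),a[:,2].std())
E
```

```text
t: 14.2
ee_pos: [0.5745, -0.2405, 0.137]
orientation: [-180.0, -0.0, 83.8]
contact_force: [-0.3, 0.8, -1.9]
finger_gap: 0.255
finger_force: 49.2
14.25 [ 0.5745 -0.2405  0.137 ] [-179.9637   -0.0314   83.8213] [-0.993  -0.1716 -2.6071] [-0.0979  0.2124  0.0373] 36.123178092814996
floor 130 0.06496997022621724 0.0006027521820403444
```

The screw is back up, with its mouth at 0.065. I withdraw and check the lug.

```bash
python3 -m crank '{"dr":[[0,0,0],[0,0,0],[0,0,0],[0,0,0],[0,0,0],[0,0,0],[0,0,0],[0,0,0]],"xyz":[[0,0,-0.006],[0,0,-0.015],[0,0,-0.03],[0,-0.015,-0.05],[0,-0.045,-0.065],[0,-0.065,-0.07],[0,-0.07,-0.07],[0,-0.07,-0.07]],"claw":[0.01,0.01,0.01,0.01,0.01,0.01,0.01,0.01]}'; python3 look.py w7 bore
python3 - <<'E'
from h import *
w=camera("wrist"); np.save("w7.npy",w,allow_pickle=True)
q=proj(w,[[.5756,-.2402,.068]])[0].astype(int);print(q)
x,y=np.clip(q[0]-60,0,520),np.clip(q[1]-50,0,300)
cv2.imwrite("pics/w7z.png",cv2.resize(w["pixels"][y:y+100,x:x+120],(720,600),interpolation=3)[...,::-1]);print(x,y)
E
```

```text
t: 14.97
ee_pos: [0.5043, -0.2336, 0.2088]
orientation: [179.9, -0.1, 83.7]
contact_force: [0.3, 0.2, -1.9]
finger_gap: 0.254
finger_force: 49.5
14.9667 [ 0.5043 -0.2336  0.2088] [179.8838  -0.063   83.7326] [-13.8314  23.8017  46.2818 104.3425 -19.7745  60.1452  33.7592]
[0.009  0.0711 0.1426]
bore 0.85 [111.488 204.48 ] [ 0.3458 -0.2268  0.0878]
bore 0.63 [398.272 182.4  ] [ 0.5733 -0.2399  0.0649]
[400 184]
340 134
```

View pics/w7z.png

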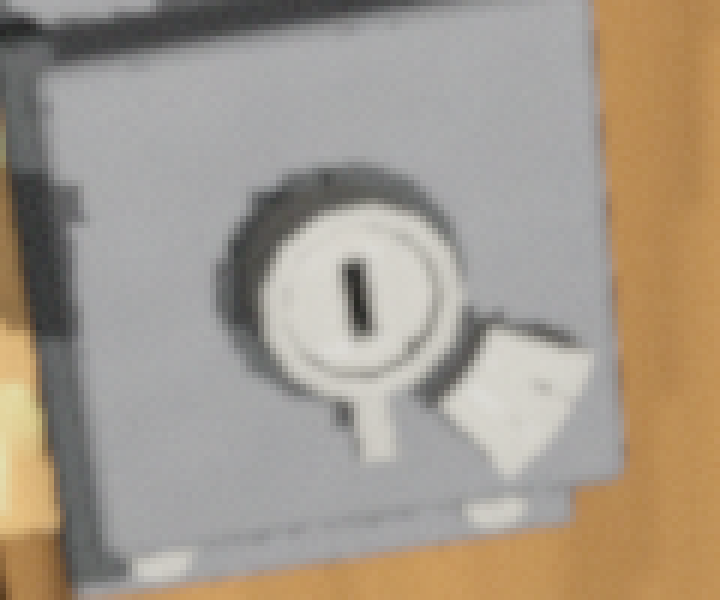

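The lug at crop (375,430) is past the bridge at (520,395). I work out the slot angle and the way back to the stand.

```bash
python3 - <<'E'
from h import *
w=np.load("w7.npy",allow_pickle=True).item()
P=atz(w,np.array([[351,262],[363,332]])/6.+[340,134],.065); d=P[1]-P[0]
print(d, "screw angle", np.radians(3.6)-np.arctan2(d[1],d[0]))
C=atz(w,np.array([[362,300],[378,455]])/6.+[340,134],.065); d=C[1]-C[0];print("lug",np.radians(3.6)-np.arctan2(d[1],d[0]))
o=get_obs();Rt=rot(o["orientation"]); print(o["ee_pos"],(np.array([.5717,.1566,.2088])-o["ee_pos"])@Rt)
# blade axis in tool from depth
for y in range(198,216,2):
    print(y,(atdepth(w,[[x,y] for x in (312,314,316,318,320)])-o["ee_pos"])@Rt*1000 if y in(206,212) else '')
E
```

```text
[ 0.0012105  -0.01006621  0.        ] screw angle 1.5139488959187422
lug 1.576627351858281
[ 0.50622272 -0.23310744  0.20747228] [ 0.39447503  0.02342472 -0.00128816]
198 
200 
202 
204 
206 [[-26.21012568  -2.58951835 165.59790159]
 [-26.17970555  -0.7834788  165.49917357]
 [  6.10923589   1.11014999  63.82687222]
 [  5.95547067   2.32239381  64.30896745]
 [-26.59645505   4.64496132 166.80213594]]
208 
210 
212 [[ 4.09961175e+00 -1.25605058e+00  5.84256374e+01]
 [ 4.96206403e+00 -5.45655674e-02  5.58577406e+01]
 [ 5.07397988e+00  1.11472352e+00  5.55229379e+01]
 [ 5.24013265e+00  2.27926518e+00  5.50266964e+01]
 [ 4.33161068e+00  3.47274347e+00  5.77278810e+01]]
214
```

The screw is at about 1.51 rad and up, so it is locked. I return to the stand at the original grasp pose and yaw.

```bash
python3 -m crank '{"dr":[[0,0,-0.1],[0,0,-0.2],[0,0,-0.3],[0,0,-0.4],[0,0,-0.5],[0,0,-0.6],[0,0,-0.7],[0,0,-0.8],[0,0,-0.9],[0,0,-1.0],[0,0,-1.1],[0,0,-1.2]],"xyz":[[0.02,0,-0.01],[0.05,0.002,-0.02],[0.085,0.004,-0.02],[0.12,0.007,-0.02],[0.155,0.009,-0.02],[0.19,0.011,-0.02],[0.225,0.013,-0.02],[0.26,0.015,-0.02],[0.295,0.017,-0.02],[0.33,0.019,-0.02],[0.36,0.021,-0.02],[0.38,0.023,-0.02]],"claw":[0.01,0.01,0.01,0.01,0.01,0.01,0.01,0.01,0.01,0.01,0.01,0.01]}'
python3 -m crank '{"dr":[[0,0,-0.1],[0,0,-0.2],[0,0,-0.3],[0,0,-0.4],[0,0,-0.5],[0,0,-0.6],[0,0,-0.69],[0,0,-0.69],[0,0,-0.69],[0,0,-0.69]],"xyz":[[0,0,0],[0,0,0],[0,0,0],[0,0,0],[0,0,0],[0,0,0],[0,0,0],[0,0,0],[0,0,0],[0,0,0]],"claw":[0.01,0.01,0.01,0.01,0.01,0.01,0.01,0.01,0.01,0.01]}'
cat > back.py <<'E'
from h import *
np.set_printoptions(precision=4,suppress=True)
for i in range(3): w=camera("wrist"); o=get_obs(); print(o["ee_pos"],o["orientation"],o["contact_force"])
Rt=rot(o["orientation"]); print("shift tool to grasp pose",(np.array([.5717,.1568,.0853])-o["ee_pos"])@Rt)
E
python3 back.py
```

```text
t: 16.12
ee_pos: [0.5694, 0.1468, 0.2265]
orientation: [180.0, -0.1, 153.1]
contact_force: [-1.1, -0.4, -0.4]
finger_gap: 0.253
finger_force: 49.5
t: 16.95
ee_pos: [0.5692, 0.1421, 0.2269]
orientation: [-180.0, -0.0, -168.1]
contact_force: [0.5, -0.6, -1.4]
finger_gap: 0.253
finger_force: 49.5
[0.5692 0.142  0.227 ] [-179.9971   -0.0185 -168.0464] [ 0.0392  0.0982 -1.2048]
[0.5691 0.142  0.2271] [-179.9969   -0.016  -168.0206] [ 1.0075 -0.7443 -1.982 ]
[0.569  0.1421 0.2272] [-179.9967   -0.0113 -167.9836] [-0.5624  0.1946 -1.9124]
shift tool to grasp pose [-0.0057  0.0139  0.1418]
```

Align and descend to just above the hole (tip about 7 mm over it), then check.

```bash
python3 -m crank '{"dr":[[0,0,0],[0,0,0],[0,0,0],[0,0,0],[0,0,0],[0,0,0],[0,0,0],[0,0,0]],"xyz":[[-0.003,0.007,0.01],[-0.0057,0.0139,0.03],[-0.0057,0.0139,0.055],[-0.0057,0.0139,0.073],[-0.0057,0.0139,0.082],[-0.0057,0.0139,0.082],[-0.0057,0.0139,0.082],[-0.0057,0.0139,0.082]],"claw":[0.01,0.01,0.01,0.01,0.01,0.01,0.01,0.01]}'
python3 back.py; python3 look.py w8 stand_hole0 driver_tip
python3 - <<'E'
from h import *
im=cv2.imread("pics/w8.png"); cv2.imwrite("pics/w8z.png",cv2.resize(im[150:270,250:390],(700,600),interpolation=3))
E
```

```text
t: 17.77
ee_pos: [0.5724, 0.1569, 0.1463]
orientation: [180.0, 0.1, -167.9]
contact_force: [0.6, -0.6, -2.0]
finger_gap: 0.249
finger_force: 49.5
[0.5725 0.1569 0.1466] [ 179.9826    0.1245 -167.9247] [-0.3163  0.5691 -1.4347]
[0.5725 0.1569 0.1466] [ 179.9781    0.1293 -167.9179] [-0.521  -0.4409 -0.3539]
[0.5723 0.1568 0.1465] [ 179.977     0.115  -167.9186] [-0.0233 -0.4861 -1.3589]
shift tool to grasp pose [0.0007 0.0001 0.0612]
17.9167 [0.5723 0.1568 0.1465] [ 179.977     0.115  -167.9186] [-31.2783  26.8685  15.2574 101.5661  -8.627   52.583   89.7317]
[-0.0683 -0.0145  0.1424]
stand_hole0 0.83 [316.8  200.08] [0.5684 0.1569 0.0709]
driver_tip 0.93 [312.832 212.08 ] [0.571  0.155  0.0883]
```

View pics/w8z.png

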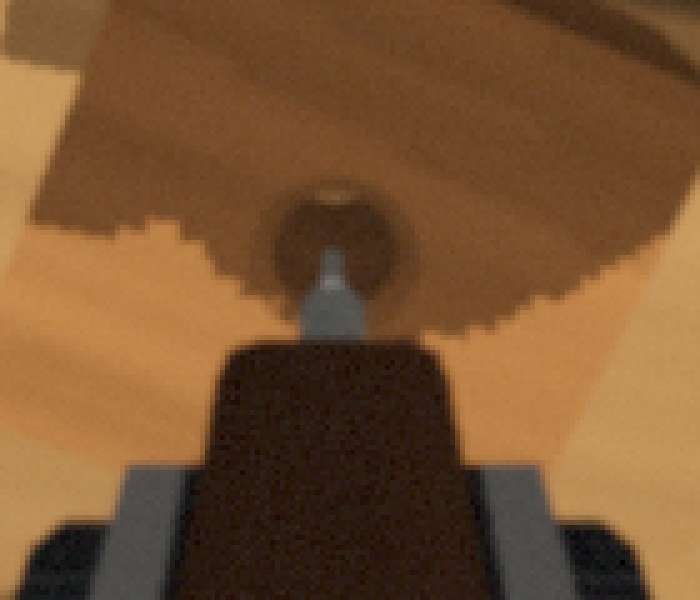

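The blade at crop (332,255) is over the hole, which is centred near (335,250). I insert it.

```bash
python3 -m crank '{"dr":[[0,0,0],[0,0,0],[0,0,0],[0,0,0],[0,0,0],[0,0,0],[0,0,0],[0,0,0],[0,0,0],[0,0,0],[0,0,0]],"xyz":[[0,0,0.006],[0,0,0.014],[0,0,0.022],[0,0,0.03],[0,0,0.038],[0,0,0.046],[0,0,0.053],[0,0,0.057],[0,0,0.059],[0,0,0.06],[0,0,0.06]],"claw":[0.01,0.01,0.01,0.01,0.01,0.01,0.01,0.01,0.01,0.01,0.01]}'; python3 back.py
```

```text
t: 18.98
ee_pos: [0.5717, 0.1567, 0.0853]
orientation: [180.0, 0.0, -167.9]
contact_force: [-0.4, 0.1, -0.9]
finger_gap: 0.252
finger_force: 49.5
[0.5718 0.1567 0.0855] [ 179.997     0.025  -167.9054] [-0.0649 -0.5283 -1.1727]
[0.5718 0.1567 0.0857] [ 179.9941    0.0343 -167.905 ] [ 0.1746  0.0735 -1.4016]
[0.5719 0.1568 0.0857] [ 179.9892    0.0445 -167.9048] [ 0.9069 -0.1998 -0.1316]
shift tool to grasp pose [0.0002 0.0001 0.0004]
```

```bash
python3 -m crank '{"dr":[[0,0,0],[0,0,0],[0,0,0],[0,0,0]],"xyz":[[0,0,0.0005],[0,0,0.001],[0,0,0.001],[0,0,0.001]],"claw":[0.01,0.01,0.01,0.01]}'; python3 back.py
```

```text
t: 19.47
ee_pos: [0.5719, 0.1568, 0.0848]
orientation: [180.0, 0.0, -167.9]
contact_force: [-1.5, -0.5, 4.1]
finger_gap: 0.25
finger_force: 50.2
[0.5719 0.1568 0.0848] [ 179.9868    0.043  -167.9069] [-1.2545 -0.8937  4.7883]
[0.5719 0.1568 0.0847] [ 179.9877    0.0406 -167.9032] [-1.8976 -1.2266  6.5667]
[0.5719 0.1568 0.0847] [ 179.9888    0.0383 -167.9029] [-1.6283  0.2043  5.1985]
shift tool to grasp pose [ 0.0001  0.0001 -0.0006]
```

The collar rests on the stand. I open slowly and withdraw upward.

```bash
python3 -m crank '{"dr":[[0,0,0],[0,0,0],[0,0,0],[0,0,0],[0,0,0],[0,0,0]],"xyz":[[0,0,0],[0,0,0],[0,0,0],[0,0,0],[0,0,0],[0,0,0]],"claw":[0.025,0.03,0.04,0.055,0.07,0.08]}'
python3 -m crank '{"dr":[[0,0,0],[0,0,0],[0,0,0],[0,0,0],[0,0,0],[0,0,0],[0,0,0],[0,0,0],[0,0,0],[0,0,0]],"xyz":[[0,0,0],[0,0,-0.01],[0,0,-0.03],[0,0,-0.055],[0,0,-0.085],[0,0,-0.115],[0.03,0,-0.14],[0.06,0,-0.15],[0.06,0,-0.15],[0.06,0,-0.15]],"claw":[0.08,0.08,0.08,0.08,0.08,0.08,0.08,0.08,0.08,0.08]}'
python3 - <<'E'
from h import *
w=camera("wrist"); t=camera("top"); o=get_obs(); print(o["t"],o["ee_pos"],o["contact_force"])
v,u=np.nonzero(w["depth"]>0); P=atdepth(w,np.c_[u,v])
k=P[(np.hypot(P[:,0]-.5717,P[:,1]-.1578)<.03)&(P[:,2]>.13)&(P[:,2]<.16)]
print(len(k),k.mean(0),cv2.minAreaRect(k[:,:2].astype(np.float32)*1000),np.median(k[:,2]))
for n in("jar","hammer","block"): print(n,[ (r["score"],px(r)) for r in pinpoint(t,n)][:1])
E
```

```text
t: 20.12
ee_pos: [0.5715, 0.1567, 0.0842]
orientation: [-180.0, -0.0, -167.9]
contact_force: [-0.3, -0.0, 0.5]
finger_gap: 0.872
finger_force: 0.0
t: 20.95
ee_pos: [0.5124, 0.1441, 0.2362]
orientation: [179.9, 0.1, -167.9]
contact_force: [0.4, -0.6, 0.1]
finger_gap: 0.939
finger_force: 0.0
21.05 [0.51332293 0.1443001  0.23474097] [0.03897438 0.60270841 0.13282714]
1109 [0.56967384 0.15683255 0.13868437] ((571.6241455078125, 157.41558837890625), (29.20468521118164, 21.77214813232422), 11.674059867858887) 0.13929729450534992
jar [(0.6, array([167.424, 176.92 ]))]
hammer [(0.95, array([458.496, 219.6  ]))]
block [(0.92, array([308.096, 142.52 ]))]
```

The driver is upright and fully down (top at 0.139, same spot as at the start), and the other things haven't moved. I hand the job in.

```bash
python3 -c "
from plant import *
print(job_done())"
```

```text
the job is handed in; nothing more can be done
None
```

The job is handed in, though no verdict came back: the lock screw is at about 1.51 rad, past the bridge and sprung back up, and the screwdriver stands released and fully down in its stand. It took about 21 s of the 72 s, and the forces I read stayed under 7 N.

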